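Load a square pipe flange into the sloping drilling jig

ROBOT

A 6-joint arm with a two-finger parallel gripper is mounted at the origin on the work surface. World frame = base frame: x ahead of the robot, y to its left, z up, the work surface at z = 0. Lengths are in m, angles in degrees, forces in N, time in s.
With the tool pointing down it reaches from about 0.4 to 0.825 m from the base axis. Payload 7 kg.
Tool frame: the origin (TCP) lies midway between the tips of the shut fingers; the grasp point (between the pads) lies 19 mm behind it (ctrl.hold_point_z is the distance from the TCP to the grasp point, in m); z points along the fingers, x is the direction in which the jaws open and shut, and the axes are right-handed (so a half turn about z gives the same grasp; the last joint's range is limited). The gripper opens to 88 mm and grips with 3 to 60 N. Pads are 19 mm wide; open, the fingers measure 130 mm over their backs; the gripper's body (78 mm by 193 mm) begins 47 mm behind the grasp point.
Start: joints at [80.277, 20.546, 0.682, 0, -70.136, -16.507], TCP at [0.298, 0.605, 0.227] pointing down, gripper open.
Joint ranges: [-176.03, 176.03], [-82.01, 121.73], [-58.28, 71.71], [-173.87, 95.51], [-174.79, -0.11], [-173.66, 173.66]. Speed limits (degrees/s): [136.94, 136.94, 172.46, 180, 180, 180].

INTERFACE

Orientations are given as [roll, pitch, yaw] about the fixed x, y, z axes, in that order (R = Rz(yaw) Ry(pitch) Rx(roll)).
In Python, from plant import ctrl gives the robot as it stands.
- The arm moves only by the tool apply_moves, never from a script. Its argument "motion" is a list of rows, each a list of 2 entries, a list of its own where there are three numbers: the shift along the world's x, y, z in cm, then the turn about the world's z in degrees. In form: [[[tx, ty, tz], roll], ...]. A call has 1 to 10 rows; each row is the pose to reach, as a shift and turn from the pose commanded when the call began; what a row does not reach only later rows make up. A row lasts 1/10 s, in which the tool goes at most 50 mm and 8.59 degrees, less where a joint would pass 70% of its speed; a pose out of reach is approached as far as the arm can. A call with a gripper value outside its range is refused whole. "hand" is the finger opening in cm, from 0 to 8.76, set as the call begins (left out, the last holds). The fingers move at their own pace and stop on an object; the grip force is fixed at half the most. Time passes only in rows, so rows that repeat a pose let the fingers close. It gives the time, the measured TCP pose, the force and the opening at its end, in the units of the state.
- ctrl.get_obs(): the state, without advancing time (a new reading comes with each control period).
- ctrl.snapshot(name): name is "scene" or "top" or "wrist"; returns (picture, depth): 480x640x3 uint8, blue, green, red; 480x640 float32, m along the optical axis (not along the pixel's ray), 0 where there is no reading.
- ctrl.camera_model(name): a dict with "fx", "fy", "cx", "cy" (pixels), "cam_to_world" (4x4, takes a point from camera to world coordinates); the wrist camera has in their place "tool_from_camera" (4x4, takes a point from camera to tool coordinates, whose origin is the TCP and whose axes are the tool frame's). Camera axes: x right, y down, z forward; pixel columns grow to the right and rows downward; lengths in m; the calibration is good to about 2 mm. A picture is of the moment at which its call begins: read the wrist's pose just before it. camera_model takes no time and is no camera call.
- ctrl.close_job(): hands the job in, once; it reports no verdict.
The state is a dict: "clock": time; "joint_pos": joint angles; "qvel": joint speeds; "tau": joint torques, N m; "tool_pos": TCP position; "orientation": TCP orientation; "force": force on the tool from outside, world axes, zero at the start; "moment": the same for the moment, N m; "opening": finger opening in m.
Only numpy, scipy, OpenCV 4.12 (cv2) and the standard library are available. Lean on these libraries where they do the work, as an engineer would, in place of code of your own. Each camera call takes 0.05 s, during which the arm holds its last target.

TASK

Load the large square pipe flange into the corner of the sloping drilling jig on the counter: lay it flat and square high on the sloping plate, well clear of both the low fence and the side stop, let go of it and let it slide down against the low fence on its own. Then push the sliding clamp jaw so that it drives the flange along the fence, snug against the side stop (press with about 10 N, never hard), and leave it clamped there. Do not disturb the other things on the counter.

Things in the scene. Friction and masses are not known exactly. Their poses are not given: they have to be found in the camera images.
- flange_center (a point): centre (half-way up) of the large square flange: loose grey steel, base plate 80 x 80 x 8 mm with a round boss 34 mm in diameter, 44 mm high overall, 0.3 to 0.5 kg. z is the boss's axis (up), x and y parallel to the plate's sides; underside 22 mm below this point. All four ways round are equal. Starts flat on the counter
- deck: the jig's fixed sloping plate. Origin: in its low corner, on the upper face. z is its normal, x runs along the low fence away from the side stop, y up the slope away from the low fence. Tilted about 20 degrees down to -y and 5 down to -x; smooth (friction about 0.15), so a part let go slides down y at once. Face: x -24 to 200, y -12 to 165 mm. A block 18 mm high stands at x 200 to 212, y 30 to 60 mm
- low_fence (a point): point on the deck's x axis (x = 79 mm), on the plate's face at the foot of the low fence: a fixed aluminium bar at deck y = -12 to 0, x = -22 to 171 mm, 14 mm high. Axes as the deck's. A flange flat on the plate against this fence has its centre at deck y = 40, z = 22 mm
- stop_nominal (a point): nominal middle of the side stop's inner face (deck x = 0, y = 47 mm, on the plate's face), axes as the deck's. The stop, an aluminium bar 12 mm thick, 14 mm high, from deck y = 5 to 90 mm, is adjustable and was left up to 8 mm either way along x from here, unmeasured. Tight on it the flange's centre is at deck x = 32 to 48 mm; sliding by its weight alone it stays short of it
- jaw_knob (a point): centre (half-way up) of the clamp jaw's upright steel knob, 16 mm in diameter, 16.5 to 52.5 mm above the sloping plate, at deck y = 45 mm; axes as the deck's. It stands mid-way on the jaw, a dark block 30 mm long (x), 60 wide (y), 16 high, whose pressing face is 15 mm to the -x side of the knob's axis: when it touches the flange, flange centre and knob axis are 55 mm apart along x
- jaw (a joint): travel of the clamp jaw in m: 0 fully open (its face at deck x = 150 mm), growing as it slides along the deck's -x towards the side stop; at most 0.095. It rubs with about 2.5 N and stays where it is left; push the knob from its +x side with closed fingertips
- round_flange: bystander: round steel flange, disc 84 mm in diameter, 8 mm thick, with a boss 34 mm in diameter, 38 mm high overall; origin at the middle of its underside
- small_flange: bystander: small square steel flange, 50 x 50 mm plate, 6 mm thick, boss 22 mm in diameter, 28 mm high overall; origin at the middle of its underside
- coupling: bystander: brass pipe coupling, a tube 48 mm in diameter, 40 mm high; origin at the middle of its underside
- driver: bystander: screwdriver lying on the counter
- water: bystander: clear water bottle, 62 mm in diameter, 190 mm high; origin at the middle of its underside
- carton: bystander: cardboard carton 100 x 70 x 50 mm; origin at the middle of its underside
- tape: bystander: yellow tape measure 65 x 32 x 62 mm; origin at the middle of its underside
- marker: bystander: black marker pen 14 mm thick, 134 mm long, lying
Not all that is in view belongs to the job. What is shaped like the part that bears flange_center but blue or green is not meant.

How it is judged (in metres and radians):
On the way, in this order (a step that is already met when the one before it is completed fails the run):
1. the flange lies flat on the sloping plate, let go, with its centre more than 60 mm up the slope from the low fence and more than 62 mm from the nominal side stop (z of flange_center in the frame of deck between 0.019 and 0.025 m and angle between the z axis of flange_center and the z axis of deck, either way round below 0.06 rad and y of flange_center in the frame of deck above 0.06 m and x of flange_center in the frame of deck between 0.062 and 0.12 m and contact force between the fingers and flange below 0.1 N), for 0.02 s.
2. the flange has slid down and rests flat and square against the low fence, untouched (z of flange_center in the frame of deck between 0.019 and 0.025 m and angle between the z axis of flange_center and the z axis of deck, either way round below 0.06 rad and (angle between the x axis of flange_center and the x axis of deck, either way round below 0.05 rad or angle between the x axis of flange_center and the y axis of deck, either way round below 0.05 rad) and contact force between the fingers and flange below 0.1 N and y of flange_center in the frame of deck between 0.036 and 0.0425 m and x of flange_center in the frame of deck between 0.028 and 0.11 m and linear speed of flange below 0.02 m/s), for 0.2 s.
3. the clamp jaw presses the flange against the side stop with at least 4 N (z of flange_center in the frame of deck between 0.019 and 0.025 m and angle between the z axis of flange_center and the z axis of deck, either way round below 0.06 rad and (angle between the x axis of flange_center and the x axis of deck, either way round below 0.05 rad or angle between the x axis of flange_center and the y axis of deck, either way round below 0.05 rad) and y of flange_center in the frame of deck between 0.036 and 0.0425 m and x of flange_center in the frame of deck between 0.028 and 0.052 m and contact force between jaw and flange above 4 N), for 0.3 s.
At the end, for the whole second after the job is handed in: the flange lies flat (within 3 mm and 0.06 rad) and square (0.05 rad) on the sloping plate, against the low fence (within 2.5 mm) and in the side stop's range, at rest, with the clamp jaw left touching it or within 2 mm of it (z of flange_center in the frame of deck between 0.019 and 0.025 m and angle between the z axis of flange_center and the z axis of deck, either way round below 0.06 rad and (angle between the x axis of flange_center and the x axis of deck, either way round below 0.05 rad or angle between the x axis of flange_center and the y axis of deck, either way round below 0.05 rad) and y of flange_center in the frame of deck between 0.036 and 0.0425 m and x of flange_center in the frame of deck between 0.029 and 0.051 m and x of flange_center in the frame of jaw_knob above -0.057 m and linear speed of flange below 0.01 m/s).
It fails at once if the clamp jaw presses the flange with more than 20 N (contact force between jaw and flange above 20 N).
It fails at once if the flange is let go while still more than 13 mm above the sloping plate (dropped onto it) (contact force between the fingers and flange below 0.05 N and z of flange_center in the frame of deck above 0.035 m and x of flange_center in the frame of deck between 0 and 0.2 m and y of flange_center in the frame of deck between 0 and 0.165 m).
It fails at once if another thing on the counter is shifted by more than 30 mm (distance of any of round_flange, small_flange, coupling, driver, water, carton, tape, marker from where it was at the start of the episode above 0.03 m).
It also fails if it takes over 61 s, if anything falls off the work surface, if the arm or the gripper's body presses on something with over 40 N, if the wrist force passes 120 N, or if a joint passes its speed limit or range.

## Working session

There is one attempt and no reset: what is moved stays moved. The work goes in short steps, Python scripts to look and compute and a tool call to move; the robot and the scene stay as the last step left them, time stands still between calls to the robot, and variables do not carry over. Pictures are saved under pics/ and viewed, and the job is handed in when it is done.

Besides the shell and the picture viewer there is one more tool, called by a JSON object that holds its "api" and its "payload", one argument or row to a line. apply_moves: Moves the arm, as the interface text tells. Its arguments: {"type":"object","properties":{"motion":{"type":"array"},"hand":{"type":"number"}},"required":["motion"]}

```bash
ls; mkdir -p pics
cat > h.py <<'E'
import numpy as np, cv2
from plant import ctrl
def snap(n,save):
    o=ctrl.get_obs(); im,d=ctrl.snapshot(n); cv2.imwrite('pics/'+save+'.png',im); np.savez('pics/'+save+'.npz',im=im,d=d,pos=o['tool_pos'],ori=o['orientation']); return im,d,o
E
python3 - <<'E'
from h import *
for n in ('scene','top','wrist'):
    snap(n,n+'0'); m=ctrl.camera_model(n); print(n,{k:np.round(v,4).tolist() for k,v in m.items()})
print(ctrl.get_obs(), ctrl.hold_point_z)
E
```

```text
pics
scene {'fx': 547.871, 'fy': 547.871, 'cx': 316.8501, 'cy': 231.4607, 'cam_to_world': [[-0.2802, 0.6558, -0.701, 1.3411], [0.9599, 0.1988, -0.1977, 0.1943], [0.0097, -0.7283, -0.6852, 0.8541], [0.0, 0.0, 0.0, 1.0]]}
top {'fx': 471.8636, 'fy': 471.8636, 'cx': 325.9103, 'cy': 231.2007, 'cam_to_world': [[-0.0056, -0.9796, 0.2009, 0.3547], [-1.0, 0.0065, 0.0039, -0.0323], [-0.0051, -0.2009, -0.9796, 1.0447], [0.0, 0.0, 0.0, 1.0]]}
wrist {'fx': 331.74, 'fy': 331.74, 'cx': 317.4869, 'cy': 238.8921, 'tool_from_camera': [[1.0, -0.0013, -0.0014, -0.0009], [0.0016, 0.9636, 0.2675, -0.0712], [0.001, -0.2675, 0.9636, -0.1572], [0.0, 0.0, 0.0, 1.0]]}
{'clock': 0.15, 'joint_pos': array([ 8.02754687e+01,  2.05824150e+01,  6.46677757e-01, -1.39079356e-02,
       -7.01355152e+01, -1.65073091e+01]), 'qvel': array([ 0.00673317, -0.18293773,  0.12299034,  0.07305663, -0.01678325,
        0.05900586]), 'tau': array([-1.10374178e-03, -5.83275640e+01,  2.93288344e+01,  7.00108320e+00,
        8.71163065e-03, -1.00483835e-04]), 'tool_pos': array([0.29821565, 0.60515141, 0.22584206]), 'orientation': array([-1.79992290e+02, -7.20311872e-02, -1.16236579e+02]), 'force': array([ 0.86778579,  0.0963751 , -0.80956511]), 'moment': array([0.02186548, 0.01839769, 0.02724404]), 'opening': 0.08766799941305742} 0.0188
```

View pics/scene0.png

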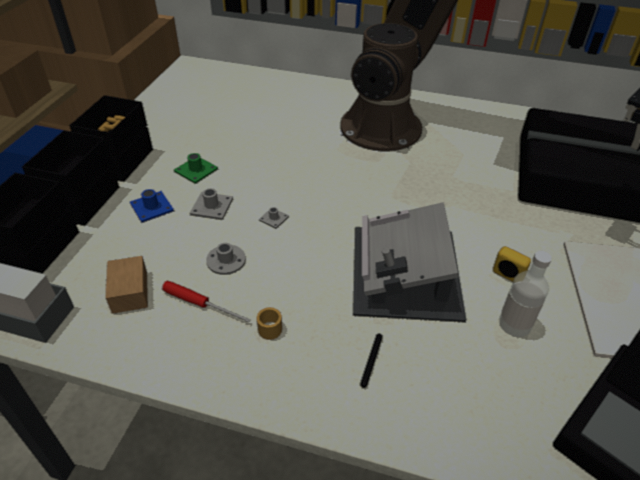

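View pics/top0.png

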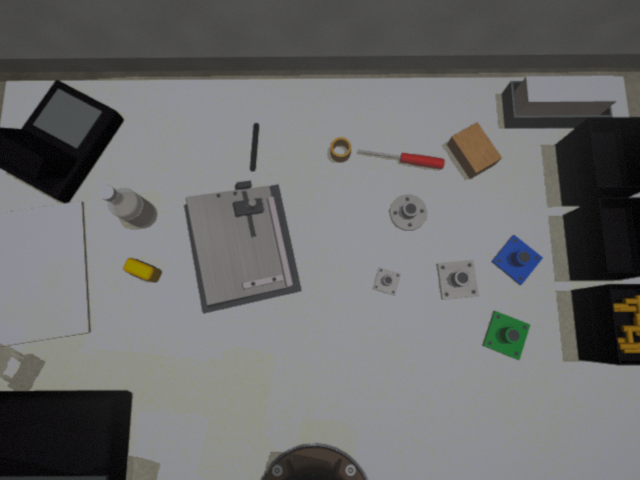

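View pics/wrist0.png

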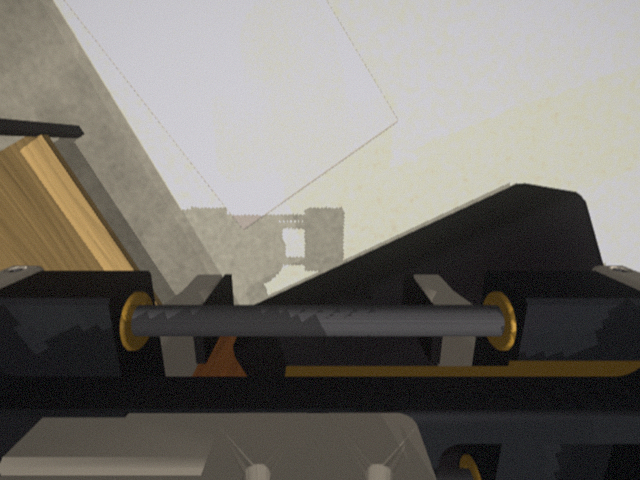

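The target is the grey flange at top (458,279) / scene (211,203). The jig has its fence at top (277,240), its side stop at (263,283) and its knob near (243,185). I'll measure these from the depth.

```bash
cat >> h.py <<'E'
def cloud(n,d,m=None):
    c=ctrl.camera_model(n); T=np.array(c['cam_to_world'])
    v,u=np.mgrid[0:480,0:640]
    P=np.stack([(u-c['cx'])/c['fx']*d,(v-c['cy'])/c['fy']*d,d],-1)
    return P@T[:3,:3].T+T[:3,3]
E
python3 - <<'E'
from h import *
z=np.load('pics/top0.npz'); P=cloud('top',z['d'])
print('counter z',np.median(P[330:400,150:250,2]), np.median(P[240:300,520:540,2]))
# deck plane
R=P[215:295,200:240].reshape(-1,3); R=R[R[:,2]>0.02]
c=R.mean(0);n=np.linalg.svd(R-c)[2][2];n*=np.sign(n[2])
r=(R-c)@n; R=R[abs(r)<.004]; c=R.mean(0);n=np.linalg.svd(R-c)[2][2];n*=np.sign(n[2]); print('top plane',c,n,((R-c)@n).std())
np.savez('deck.npz',c=c,n=n)
H=(P-c)@n
print('flange z',P[270:290:4,438:480:4,2].round(3))
big=lambda im,a,b,c_,d_,s:cv2.resize(im[a:b,c_:d_],None,fx=s,fy=s,interpolation=cv2.INTER_CUBIC)
im=z['im']
cv2.imwrite('pics/t_jig.png',big(im,170,320,170,320,4)); cv2.imwrite('pics/t_fl.png',big(im,230,330,400,500,5))
s=np.load('pics/scene0.npz'); Q=cloud('scene',s['d'])
R=Q[225:265,400:440].reshape(-1,3);cc=R.mean(0);nn=np.linalg.svd(R-cc)[2][2];nn*=np.sign(nn[2]);print('scene plane',cc,nn,((R-cc)@nn).std(),(cc-c)@n)
cv2.imwrite('pics/s_jig.png',big(s['im'],190,330,340,480,4))
h=np.clip((H+.02)/.08*255,0,255).astype(np.uint8); cv2.imwrite('pics/t_h.png',big(h,170,320,170,320,4))
E
```

```text
counter z -0.000996543067731559 0.0013033997853417745
top plane [0.50348946 0.18862018 0.09087507] [-0.00510355 -0.36049441  0.93274741] 0.0017556677959960224
flange z [[ 0.006  0.008  0.01   0.008  0.007  0.006  0.042  0.009  0.007  0.008
   0.003]
 [ 0.005  0.005  0.005  0.007  0.039  0.041  0.042  0.047  0.008  0.006
  -0.001]
 [ 0.002  0.008  0.007  0.009  0.04   0.045  0.044  0.046  0.009  0.009
  -0.   ]
 [ 0.002  0.005  0.007  0.009  0.033  0.043  0.04   0.043  0.004  0.006
  -0.002]
 [ 0.     0.007  0.003  0.007  0.008  0.023  0.006  0.005  0.008  0.005
  -0.001]]
scene plane [0.53977616 0.17974645 0.09405629] [-0.51123143 -0.50856551  0.69282289] 0.02139313789844239 0.005981015497231382
```

```bash
python3 -c "
import cv2,numpy as np
a=[cv2.imread('pics/'+n) for n in('t_jig.png','t_fl.png','s_jig.png','t_h.png')]
f=lambda x:cv2.resize(x,(400,300)) 
cv2.imwrite('pics/m1.png',a[0]);"
```

```text
(no output)
```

View pics/t_jig.png

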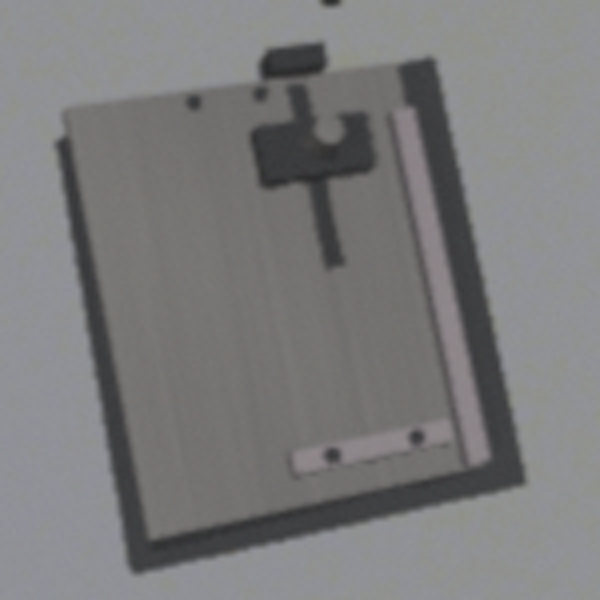

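View pics/t_fl.png

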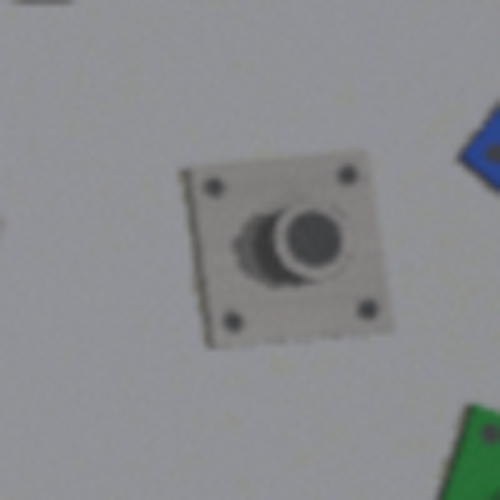

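View pics/s_jig.png

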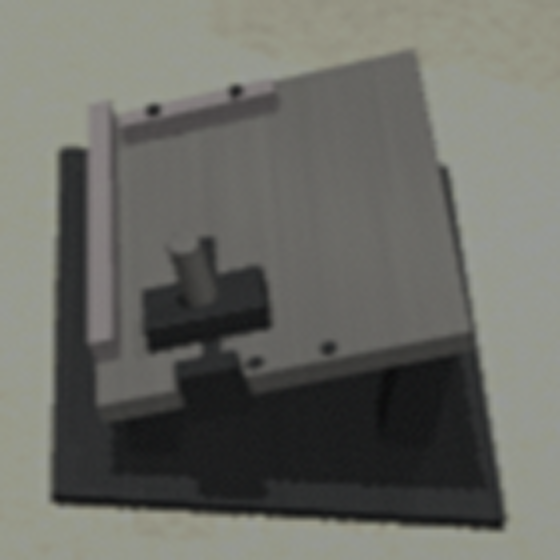

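View pics/t_h.png

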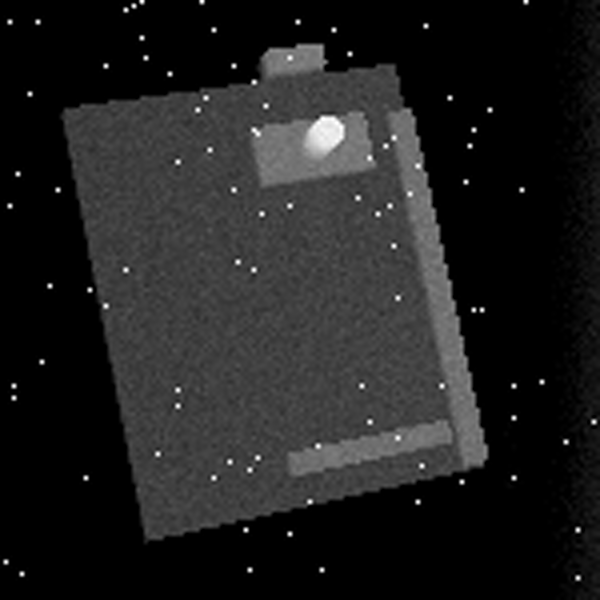

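```bash
cat > deck.py <<'E'
from h import *
z=np.load('pics/top0.npz'); D=cv2.medianBlur(z['d'],3); P=cloud('top',D)
dk=np.load('deck.npz'); c,n=dk['c'],dk['n']
cm=ctrl.camera_model('top'); T=np.array(cm['cam_to_world'])
def ray(u,v,c0,n):
    u=np.asarray(u,float);v=np.asarray(v,float)
    r=np.stack([(u-cm['cx'])/cm['fx'],(v-cm['cy'])/cm['fy'],np.ones_like(u)],-1)@T[:3,:3].T; o=T[:3,3]
    return o+r*(((c0-o)@n)/(r@n))[...,None]
# refit plane over wide deck area
sel=np.zeros((480,640),bool)
poly=np.array([[192,203],[228,198],[240,215],[262,270],[250,282],[212,300]]);m=np.zeros((480,640),np.uint8);cv2.fillPoly(m,[poly],1)
for k in range(4):
    R=P[(m>0)&(abs((P-c)@n)<.006)]; c=R.mean(0); n=np.linalg.svd(R-c,full_matrices=False)[2][2]; n*=np.sign(n[2])
H=(P-c)@n
def comp(lo,hi,seed):
    mk=((H>lo)&(H<hi)).astype(np.uint8); mk[:170]=0;mk[320:]=0;mk[:,:170]=0;mk[:,320:]=0
    nn,l=cv2.connectedComponents(mk,connectivity=4); return l==l[seed]
F=comp(.008,.022,(240,276)); v,u=np.nonzero(F)
print('fence px',F.sum(), u.min(),u.max(),v.min(),v.max())
Pf=ray(u,v,c+.014*n,n)
ex=np.array([1,0,0.]);ex-=ex@n*n;ex/=np.linalg.norm(ex);ey=np.cross(n,ex)
q=np.stack([(Pf-c)@ex,(Pf-c)@ey],-1)
(cx,cy),(w,h),a=cv2.minAreaRect((q*1000).astype(np.float32)); print('rect',cx,cy,w,h,a)
# axis from pca
d=np.linalg.svd(q-q.mean(0),full_matrices=False)[2][0]; d*=np.sign(d[0]); 
X=d[0]*ex+d[1]*ey; Y=np.cross(n,X)
qc=q.mean(0); C=c+qc[0]*ex+qc[1]*ey   # centre of fence (on plate) = deck (74.5,-6)
O=C-.0745*X+.006*Y
R=np.stack([X,Y,n],1)
s=(Pf-C)@X; t=(Pf-C)@Y; print('fence len,wid',np.ptp(s),np.ptp(t))
if __name__=='__main__':
    print('O',O,'R',R.round(4).tolist(),'tilt y',np.degrees(np.arcsin(Y[2])),'tilt x',np.degrees(np.arcsin(X[2])),'yaw',np.degrees(np.arctan2(X[1],X[0])))
    np.savez('frame.npz',O=O,R=R)
    S=comp(.008,.022,(283,262)); v,u=np.nonzero(S); p=(ray(u,v,c+.014*n,n)-O)@R; print('stop n',len(p),'x',np.percentile(p[:,0],[1,50,99]),'y',np.percentile(p[:,1],[1,50,99]))
    J=comp(.010,.024,(210,240)); v,u=np.nonzero(J); p=(ray(u,v,c+.016*n,n)-O)@R; print('jaw',len(p),np.percentile(p[:,0],[1,50,99]),np.percentile(p[:,1],[1,50,99]))
    K=comp(.046,.06,(203,252)); v,u=np.nonzero(K); p=(ray(u,v,c+.0525*n,n)-O)@R; print('knob',len(p),p.mean(0))
    B=comp(.010,.026,(185,244)); v,u=np.nonzero(B); p=(ray(u,v,c+.018*n,n)-O)@R; print('blk',len(p),np.percentile(p[:,0],[1,50,99]),np.percentile(p[:,1],[1,50,99]))
    # deck extents
    G=comp(-.006,.007,(240,220)); v,u=np.nonzero(G); p=(ray(u,v,c,n)-O)@R; print('face x',np.percentile(p[:,0],[.5,99.5]),'y',np.percentile(p[:,1],[.5,99.5]))
    # flange
    zz=P[...,2]; e=np.array([0,0,1.])
    m=((zz>.004)&(zz<.013)).astype(np.uint8); m[:250]=0;m[310:]=0;m[:,:430]=0;m[:,485:]=0
    hsv=cv2.cvtColor(z['im'],cv2.COLOR_BGR2HSV)
    b=((zz>.036)&(zz<.052)); b[:250]=0;b[310:]=0;b[:,:430]=0;b[:,485:]=0
    v,u=np.nonzero(b); p=ray(u,v,.044*e,e); print('boss top',len(u),p.mean(0),np.ptp(p,axis=0))
    # hole positions (dark) 
    pts=np.array([[400+x/5,230+y/5] for x,y in [(214,187),(347,175),(368,309),(233,321)]])
    q4=ray(pts[:,0]-.4,pts[:,1]-.4,.008*e,e); print('holes c',q4.mean(0)); 
    for i in range(4): dd=q4[(i+1)%4]-q4[i]; print(np.degrees(np.arctan2(dd[1],dd[0]))%90,np.linalg.norm(dd))
E
python3 deck.py
```

```text
fence px 567 267 291 197 285
rect 16.384315490722656 -110.51162719726562 192.45294189453125 14.705562591552734 13.475502014160156
fence len,wid 0.192451923961249 0.014713046216020747
O [0.46088339 0.06502674 0.04429176] R [[0.9726, -0.2325, -0.0058], [0.2157, 0.9111, -0.3513], [0.087, 0.3404, 0.9362]] tilt y 19.902015412875006 tilt x 4.990716741683395 yaw 12.504042982646766
stop n 241 x [-0.00646554 -0.00048131  0.00543487] y [0.00553245 0.04854356 0.08892354]
jaw 337 [0.14324787 0.15611797 0.17360436] [0.01481016 0.05119438 0.07481077]
knob 52 [0.15823946 0.04473774 0.0525    ]
blk 92 [0.19998283 0.20687406 0.21332082] [0.03043682 0.04503566 0.06023484]
face x [-0.02136967  0.20115604] y [-0.00569638  0.16400544]
boss top 206 [ 0.45729583 -0.31488329  0.044     ] [0.03186139 0.03241057 0.        ]
holes c [ 0.45803587 -0.3167125   0.008     ]
4.805590864415478 0.059140255061451145
5.086318352763669 0.05911168471144992
4.6885734101917365 0.05933592253908948
4.8969689381586194 0.05898986617361108
```

{"api": "apply_moves", "payload": {
  "motion": [
    [[1,-3,0],-4],
    [[2,-7.5,0],-8],
    [[3.5,-12,0],-12],
    [[5,-16.5,0],-16],
    [[6.5,-21,0],-20],
    [[8,-25.5,0],-24],
    [[9.5,-30,0],-28],
    [[11,-34.5,0],-32],
    [[12.5,-39,0],-36],
    [[14,-43.5,0],-40]
  ],
  "hand": 8
}}

```text
clock: 1.15
tool_pos: [0.4384, 0.1686, 0.2267]
orientation: [180.0, 0.0, -156.4]
force: [1.2, 0.5, 0.9]
opening: 0.0797
```

{"api": "apply_moves", "payload": {
  "motion": [
    [[0,-4.5,0],-4],
    [[0,-9,0],-8],
    [[0.2,-13.5,0],-12],
    [[0.5,-18,0],-16],
    [[0.8,-22.5,0],-20],
    [[1,-27,0],-24],
    [[1.3,-31.5,0],-28],
    [[1.5,-36,0],-32],
    [[1.5,-40.5,0],-33],
    [[1.5,-43,0],-33]
  ]
}}

```text
clock: 2.15
tool_pos: [0.4528, -0.2623, 0.2262]
orientation: [-180.0, -0.0, 170.6]
force: [-0.4, 1.2, 0.8]
opening: 0.08
```

```bash
cat >> h.py <<'E'
from scipy.spatial.transform import Rotation as Ro
def wcloud(f):
    z=np.load('pics/'+f+'.npz'); d=z['d']; c=ctrl.camera_model('wrist'); T=np.array(c['tool_from_camera'])
    R=Ro.from_euler('xyz',z['ori'],degrees=True).as_matrix(); v,u=np.mgrid[0:480,0:640]
    P=np.stack([(u-c['cx'])/c['fx']*d,(v-c['cy'])/c['fy']*d,d],-1)@T[:3,:3].T+T[:3,3]
    return P@R.T+z['pos'],z['im']
E
python3 - <<'E'
from h import *
snap('wrist','w1'); P,im=wcloud('w1'); zz=P[...,2]
near=np.hypot(P[...,0]-.458,P[...,1]+.316)<.07
b=near&(zz>.036)&(zz<.052); q=P[b]; print(b.sum(),q.mean(0),np.ptp(q,axis=0))
v,u=np.nonzero(b); (c,r)=cv2.minEnclosingCircle(np.float32(q[:,:2]*1000)); print(c,r)
m=near&(zz>.004)&(zz<.013); q=P[m]; print(m.sum(),cv2.minAreaRect(np.float32(q[:,:2]*1000)))
E
```

```text
888 [ 0.45803894 -0.3158028   0.04314212] [0.03323296 0.03325982 0.00636091]
(458.06121826171875, -315.62353515625) 16.884292602539062
4422 ((458.1331787109375, -315.47686767578125), (80.1371841430664, 80.11698150634766), 4.566465854644775)
```

View pics/w1.png

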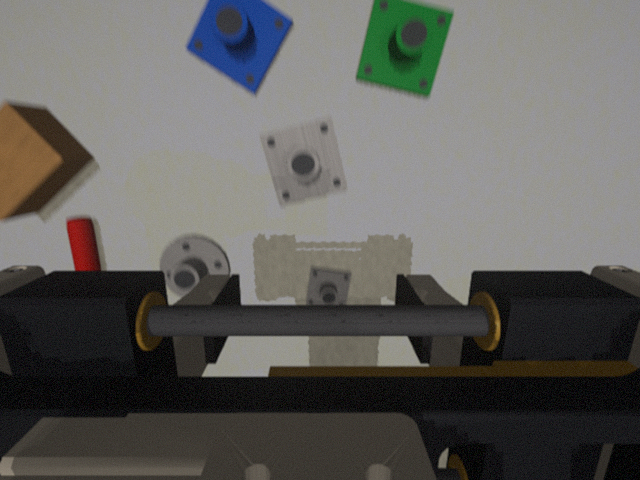

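{"api": "apply_moves", "payload": {
  "motion": [
    [[0.5,-3,0],0],
    [[0.5,-5.5,-3],0],
    [[0.5,-5.6,-7],0],
    [[0.5,-5.6,-11],0],
    [[0.5,-5.6,-14],0],
    [[0.5,-5.6,-17],0],
    [[0.5,-5.6,-19],0],
    [[0.5,-5.6,-20.5],0],
    [[0.5,-5.6,-20.9],0],
    [[0.5,-5.6,-20.9],0]
  ]
}}

```text
clock: 3.2
tool_pos: [0.458, -0.3154, 0.0171]
orientation: [180.0, -0.1, 170.8]
force: [-0.2, -0.0, 1.8]
opening: 0.0799
```

{"api": "apply_moves", "payload": {
  "motion": [
    [[0,0,0],0],
    [[0,0,0],0],
    [[0,0,0],0],
    [[0,0,0],0],
    [[0,0,0],0],
    [[0,0,0],0],
    [[0,0,0],0],
    [[0,0,0],0]
  ],
  "hand": 2.8
}}

```text
clock: 4.0
tool_pos: [0.4584, -0.3155, 0.0176]
orientation: [-180.0, 0.0, 170.8]
force: [-0.9, -0.4, 2.1]
opening: 0.0338
```

Run:
```python
from h import *
f=np.load('frame.npz');O,R=f['O'],f['R']
p=O+R@[.09,.11,.036]; print('pivot',p,'tcp flat',p-[0,0,.0188]); n=R[:,2]
print('slope az',np.degrees(np.arctan2(-n[1],-n[0])))
a=np.radians(-.95);av=np.array([np.cos(a),np.sin(a),0]); print(n@av,np.degrees(np.arccos(R[:,0]@av)))
```

```text
pivot [0.52263072 0.17201032 0.12327139] tcp flat [0.52263072 0.17201032 0.10447139]
slope az 89.04829071615005
-1.0481777576997435e-05 14.333834681046545
```

{"api": "apply_moves", "payload": {
  "motion": [
    [[0,0,1],0],
    [[0,0,4],0],
    [[0,0,8],0],
    [[0,0,12],0],
    [[0,2,15.5],1],
    [[0.5,6,17],2],
    [[1,10,17],3],
    [[2,14,17],4],
    [[2.5,18,17],5],
    [[3,22,17],6]
  ]
}}

```text
clock: 5.0
tool_pos: [0.4877, -0.0939, 0.1879]
orientation: [180.0, -0.0, 176.8]
force: [0.8, 0.5, -4.0]
opening: 0.0333
```

{"api": "apply_moves", "payload": {
  "motion": [
    [[0.5,4,0],0.5],
    [[1,8,0],1],
    [[1.5,12,0],1.5],
    [[2,16,0],2],
    [[2.5,20,0],2.5],
    [[3,23.5,0],2.5],
    [[3.5,25.5,0],2.5],
    [[3.5,26.5,0],2.5],
    [[3.5,26.8,0],2.5],
    [[3.5,26.8,0],2.5]
  ]
}}

```text
clock: 6.0
tool_pos: [0.5229, 0.1718, 0.1874]
orientation: [-180.0, -0.0, 179.3]
force: [-1.3, -0.1, -2.8]
opening: 0.0338
```

Run:
```python
from h import *
print(ctrl.get_obs()['tool_pos'],ctrl.get_obs()['force'],ctrl.get_obs()['orientation'])
im,d,o=snap('scene','s2'); cv2.imwrite('pics/s2c.png',cv2.resize(im[150:350,320:500],None,fx=3,fy=3))
```

```text
[0.52290224 0.17179302 0.18739882] [-1.27391987 -0.06219389 -2.79467906] [-1.79973775e+02 -4.59438267e-02  1.79255977e+02]
```

View pics/s2c.png

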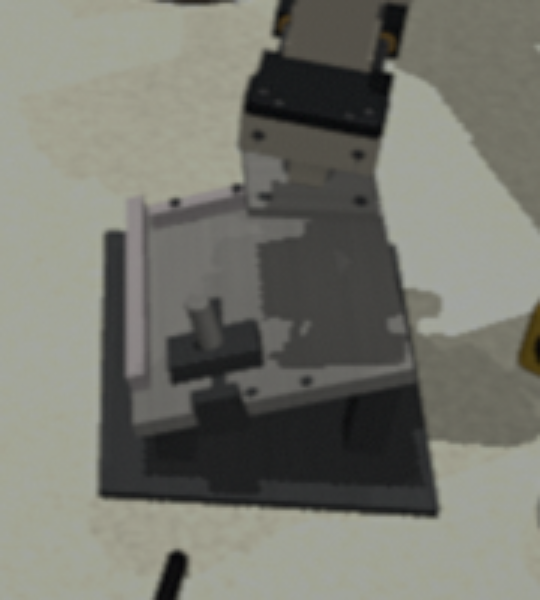

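The picture shows the flange level in the grip above the upper part of the deck (crop around 310,190). I'll lower it to just above contact.

{"api": "apply_moves", "payload": {
  "motion": [
    [[0,0,-1.5],0],
    [[0,0,-3],0],
    [[0,0,-4.5],0],
    [[0,0,-5.5],0],
    [[0,0,-6],0],
    [[0,0,-6.2],0],
    [[0,0,-6.2],0]
  ]
}}

```text
clock: 6.75
tool_pos: [0.5235, 0.1723, 0.1258]
orientation: [180.0, 0.0, 179.3]
force: [0.1, -0.4, -3.4]
opening: 0.0334
```

{"api": "apply_moves", "payload": {
  "motion": [
    [[0,0,-0.2],0],
    [[0,0,-0.4],0],
    [[0,0,-0.6],0],
    [[0,0,-0.7],0],
    [[0,0,-0.8],0]
  ]
}}

```text
clock: 7.25
tool_pos: [0.5234, 0.1719, 0.1183]
orientation: [-180.0, 0.0, 179.3]
force: [-2.8, -4.8, 6.3]
opening: 0.0332
```

Contact came at about 0.119, as predicted. I'll keep pressing down gently so the flange pivots.

{"api": "apply_moves", "payload": {
  "motion": [
    [[0,0,-0.1],0],
    [[0,0,-0.2],0],
    [[0,0,-0.3],0],
    [[0,0,-0.4],0],
    [[0,0,-0.5],0]
  ]
}}

```text
clock: 7.75
tool_pos: [0.5235, 0.1717, 0.1133]
orientation: [-180.0, 0.0, 179.3]
force: [-0.4, -5.3, 4.1]
opening: 0.0337
```

{"api": "apply_moves", "payload": {
  "motion": [
    [[0,0,-0.1],0],
    [[0,0,-0.2],0],
    [[0,0,-0.3],0],
    [[0,0,-0.4],0],
    [[0,0,-0.5],0]
  ]
}}

```text
clock: 8.25
tool_pos: [0.5236, 0.1718, 0.1082]
orientation: [-180.0, 0.0, 179.3]
force: [-1.2, -5.4, 3.8]
opening: 0.0339
```

{"api": "apply_moves", "payload": {
  "motion": [
    [[0,0,-0.1],0],
    [[0,0,-0.2],0],
    [[0,0,-0.2],0]
  ]
}}

```text
clock: 8.55
tool_pos: [0.5237, 0.1718, 0.1062]
orientation: [-180.0, 0.0, 179.3]
force: [-0.8, -5.3, 3.6]
opening: 0.0336
```

{"api": "apply_moves", "payload": {
  "motion": [
    [[0,0,-0.1],0],
    [[0,0,-0.1],0]
  ]
}}

```text
clock: 8.75
tool_pos: [0.5238, 0.1719, 0.1053]
orientation: [-180.0, 0.1, 179.3]
force: [-0.2, -5.3, 3.3]
opening: 0.0334
```

Run:
```python
from h import *
im,d,o=snap('scene','s3'); cv2.imwrite('pics/s3c.png',cv2.resize(im[150:350,320:500],None,fx=3,fy=3))
f=np.load('frame.npz');O,R=f['O'],f['R']
p=(cloud('scene',d)-O)@R
m=(p[...,0]>.04)&(p[...,0]<.14)&(p[...,1]>.04)&(p[...,1]<.165)&(p[...,2]>.004)&(p[...,2]<.03)
print(m.sum(), o['force'])
# plane of flange plate
q=p[m]; 
for k in range(4):
    A=np.c_[q[:,:2],np.ones(len(q))]; s=np.linalg.lstsq(A,q[:,2],rcond=None)[0]; r=q[:,2]-A@s; q=q[abs(r)<max(.003,1.5*r.std())]
print(s,len(q),q.min(0),q.max(0))
```

```text
556 [-0.19734218 -5.28243485  3.31550145]
[-0.01203768 -0.0326356   0.01533703] 430 [0.07787315 0.06334856 0.00645667] [0.13448808 0.14521084 0.01417464]
```

View pics/s3c.png

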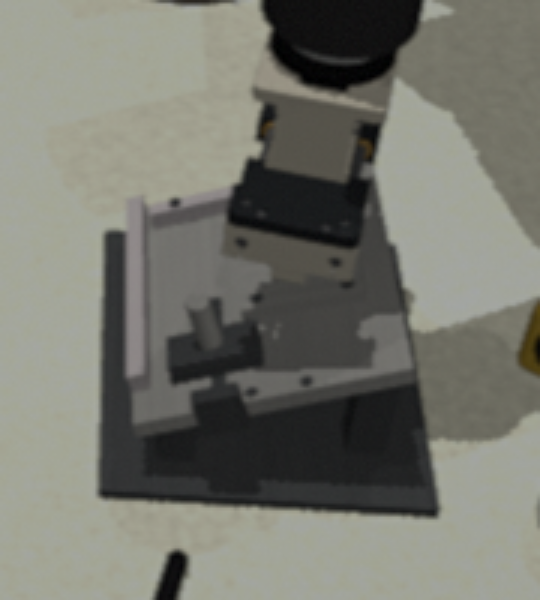

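{"api": "apply_moves", "payload": {
  "motion": [
    [[0,0,-0.1],0],
    [[0,0,-0.1],0]
  ]
}}

```text
clock: 9.0
tool_pos: [0.5239, 0.1718, 0.1044]
orientation: [-180.0, 0.1, 179.3]
force: [-0.5, -5.5, 5.7]
opening: 0.0334
```

{"api": "apply_moves", "payload": {
  "motion": [
    [[0,0,-0.05],0],
    [[0,0,-0.1],0]
  ]
}}

```text
clock: 9.2
tool_pos: [0.524, 0.1717, 0.1037]
orientation: [-179.9, 0.1, 179.3]
force: [-2.1, -5.7, 13.4]
opening: 0.0335
```

Force is rising, so the flange is seated flat. Releasing it.

{"api": "apply_moves", "payload": {
  "motion": [
    [[0,0,0],0],
    [[0,0,0],0],
    [[0,0,0],0],
    [[0,0,0],0],
    [[0,0,0],0],
    [[0,0,0],0],
    [[0,0,0],0],
    [[0,0,0],0],
    [[0,0,0],0],
    [[0,0,0],0]
  ],
  "hand": 7
}}

```text
clock: 10.2
tool_pos: [0.5233, 0.1725, 0.1026]
orientation: [180.0, 0.0, 179.3]
force: [0.6, 0.3, 0.1]
opening: 0.0702
```

Run:
```python
from h import *
im,d,o=snap('scene','s4'); cv2.imwrite('pics/s4c.png',cv2.resize(im[150:350,320:500],None,fx=3,fy=3))
```

```text
(no output)
```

View pics/s4c.png

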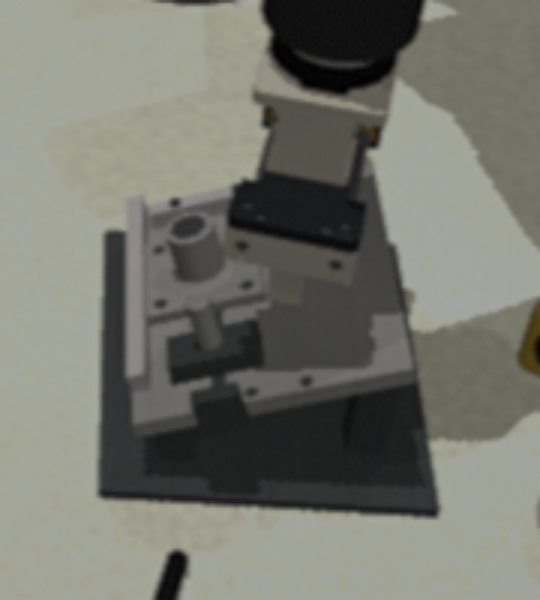

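The flange slid down against the fence: in the scene crop its boss is at (195,250), next to the jaw block. Now I'll lift, close the fingers and turn for the push.

{"api": "apply_moves", "payload": {
  "motion": [
    [[0,0,1],0],
    [[0,0,3],0],
    [[0,0,6],0],
    [[0,0,8],-8],
    [[1.5,0,8],-16],
    [[3,-1,8],-24],
    [[5,-2,8],-32],
    [[7,-3,8],-40],
    [[9,-4,8],-48],
    [[11,-5,8],-56]
  ],
  "hand": 7
}}

```text
clock: 11.25
tool_pos: [0.6342, 0.122, 0.1834]
orientation: [180.0, 0.0, 122.9]
force: [0.7, 1.0, 0.9]
opening: 0.0699
```

{"api": "apply_moves", "payload": {
  "motion": [
    [[1,-1,0],-7],
    [[2,-1,0],-14],
    [[3,-1,0],-20.8],
    [[4,-1,0],-20.8],
    [[5,-1,0],-20.8],
    [[5,-1,0],-20.8],
    [[5,-1,0],-20.8]
  ],
  "hand": 0
}}

```text
clock: 11.95
tool_pos: [0.6832, 0.1125, 0.1824]
orientation: [-180.0, -0.0, 102.6]
force: [1.0, -0.3, -0.2]
opening: 0.0196
```

Run:
```python
from h import *
f=np.load('frame.npz');O,R=f['O'],f['R']
o=ctrl.get_obs(); print(o['tool_pos'],o['orientation'],o['force'],o['opening'])
im,d,_=snap('top','t5'); cv2.imwrite('pics/t5c.png',cv2.resize(im[150:330,160:340],None,fx=3,fy=3))
im,d,_=snap('scene','s5'); cv2.imwrite('pics/s5c.png',cv2.resize(im[150:350,320:500],None,fx=3,fy=3))
for n in('t5','s5'):
    p=(cloud('top' if n[0]=='t' else 'scene',np.load('pics/'+n+'.npz')['d'])-O)@R
    b=(p[...,0]>.02)&(p[...,0]<.12)&(p[...,1]>.0)&(p[...,1]<.12)&(abs(p[...,2]-.043)<.005)
    print(n,'boss',b.sum(),p[b].mean(0),p[b].min(0),p[b].max(0))
    k=(p[...,0]>.12)&(p[...,0]<.18)&(p[...,1]>.025)&(p[...,1]<.065)&(abs(p[...,2]-.0525)<.004)
    if k.any(): print('knob',k.sum(),p[k].mean(0))
    m=(p[...,0]>.01)&(p[...,0]<.13)&(p[...,1]>.003)&(p[...,1]<.11)&(abs(p[...,2]-.008)<.0035); print(m.sum(),np.percentile(p[m],[2,50,98],axis=0).round(4).tolist())
for q in([.190,.045,.030],[.176,.045,.030],[.1,.045,.03]): print(O+R@q)
```

```text
[0.68322836 0.11251155 0.1823839 ] [-1.79974611e+02 -3.01095046e-03  1.02556560e+02] [ 0.9757729  -0.33508794 -0.18109242] 0.019608175897253933
t5 boss 213 [0.06994927 0.03999559 0.0440547 ] [0.05339115 0.02311261 0.03810837] [0.08679264 0.05551653 0.04764203]
knob 50 [0.15844277 0.04465569 0.05230095]
1069 [[0.0313, 0.0044, 0.0049], [0.0673, 0.0485, 0.008], [0.109, 0.0788, 0.0109]]
s5 boss 51 [0.07552253 0.03286327 0.04570381] [0.06466649 0.02404413 0.04295171] [0.08635117 0.04312019 0.0479972 ]
278 [[0.0538, 0.0063, 0.0049], [0.1, 0.022, 0.0092], [0.1131, 0.085, 0.0114]]
[0.63503602 0.13646681 0.10422654]
[0.62141991 0.13344718 0.10300862]
[0.54750387 0.11705491 0.09639705]
```

View pics/t5c.png

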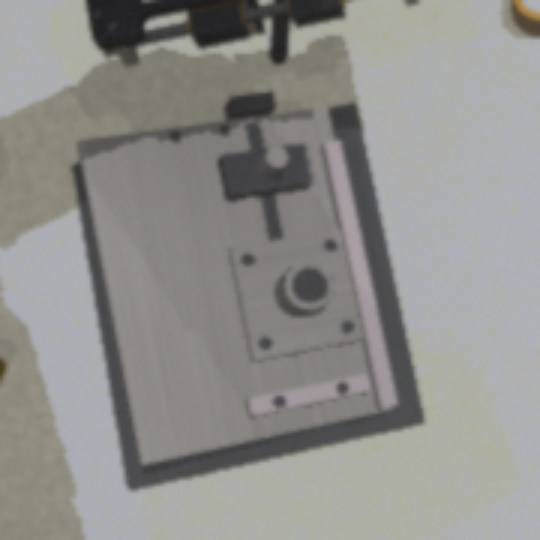

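View pics/s5c.png

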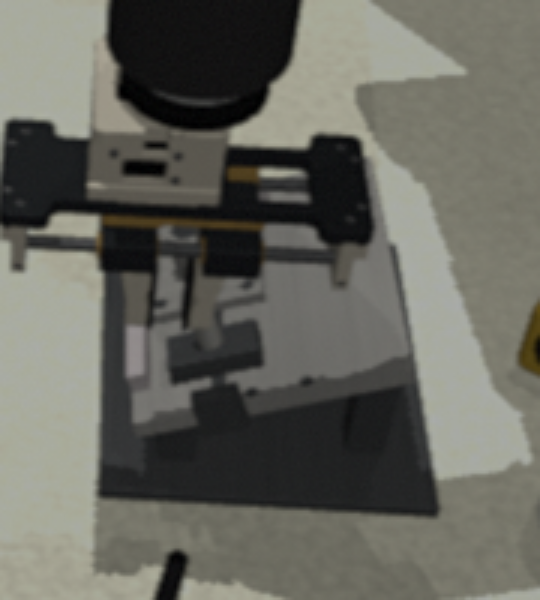

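{"api": "apply_moves", "payload": {
  "motion": [
    [[-1,0.6,0],0],
    [[-3,1.8,0],0],
    [[-4.3,2.55,-1],0],
    [[-4.3,2.55,-3],0],
    [[-4.3,2.55,-5],0],
    [[-4.3,2.55,-6.5],0],
    [[-4.3,2.55,-7.5],0],
    [[-4.3,2.55,-7.8],0],
    [[-4.3,2.55,-7.8],0]
  ],
  "hand": 0
}}

```text
clock: 12.95
tool_pos: [0.6402, 0.1381, 0.1047]
orientation: [-180.0, 0.0, 102.5]
force: [-0.5, 0.4, -0.2]
opening: 0.0006
```

{"api": "apply_moves", "payload": {
  "motion": [
    [[-0.24,-0.05,-0.02],0],
    [[-0.49,-0.11,-0.04],0],
    [[-0.73,-0.16,-0.07],0],
    [[-0.97,-0.22,-0.09],0],
    [[-1.22,-0.27,-0.11],0],
    [[-1.46,-0.32,-0.13],0],
    [[-1.7,-0.38,-0.15],0],
    [[-1.95,-0.43,-0.17],0]
  ]
}}

```text
clock: 13.75
tool_pos: [0.6214, 0.1339, 0.1031]
orientation: [179.9, -0.0, 102.5]
force: [1.8, -0.3, -1.9]
opening: 0.0004
```

{"api": "apply_moves", "payload": {
  "motion": [
    [[-0.24,-0.05,-0.02],0],
    [[-0.49,-0.11,-0.04],0],
    [[-0.73,-0.16,-0.07],0],
    [[-0.97,-0.22,-0.09],0],
    [[-1.22,-0.27,-0.11],0],
    [[-1.46,-0.32,-0.13],0],
    [[-1.7,-0.38,-0.15],0],
    [[-1.95,-0.43,-0.17],0]
  ]
}}

```text
clock: 14.55
tool_pos: [0.6012, 0.1293, 0.1012]
orientation: [180.0, -0.0, 102.5]
force: [3.0, 0.5, 1.0]
opening: 0.0002
```

{"api": "apply_moves", "payload": {
  "motion": [
    [[-0.2,-0.04,-0.02],0],
    [[-0.39,-0.09,-0.03],0],
    [[-0.58,-0.13,-0.05],0],
    [[-0.78,-0.17,-0.07],0],
    [[-0.97,-0.22,-0.09],0],
    [[-1.17,-0.26,-0.1],0],
    [[-1.36,-0.3,-0.12],0]
  ]
}}

```text
clock: 15.25
tool_pos: [0.5878, 0.1264, 0.1]
orientation: [180.0, 0.0, 102.5]
force: [2.2, 0.2, -0.3]
opening: 0.0005
```

```bash
cat > chk.py <<'E'
from h import *
import sys
f=np.load('frame.npz');O,R=f['O'],f['R']
o=ctrl.get_obs(); print('tcp deck',((o['tool_pos']-O)@R).round(4),'F deck',(o['force']@R).round(2))
for w in ('top','scene'):
    im,d,_=snap(w,w+sys.argv[1]); p=(cloud(w,cv2.medianBlur(d,3))-O)@R
    def rep(name,m):
        if m.sum()>5: print(w,name,m.sum(),p[m].mean(0).round(4),p[m].min(0).round(4),p[m].max(0).round(4))
    Z=p[...,2];X=p[...,0];Y=p[...,1]
    rep('boss',(X>.0)&(X<.1)&(Y>.015)&(Y<.07)&(abs(Z-.044)<.004))
    rep('knob',(X>.09)&(X<.18)&(Y>.03)&(Y<.06)&(abs(Z-.0525)<.003))
    rep('jaw',(X>.07)&(X<.18)&(Y>.05)&(Y<.08)&(abs(Z-.016)<.003))
cv2.imwrite('pics/c.png',cv2.resize(cv2.imread(f'pics/top{sys.argv[1]}.png')[150:330,160:340],None,fx=3,fy=3))
cv2.imwrite('pics/c%s.png'%sys.argv[1],np.hstack([cv2.resize(cv2.imread(f'pics/top{sys.argv[1]}.png')[150:330,160:340],(400,400)),cv2.resize(im[150:330,320:500],(400,400))]))
E
python3 chk.py 6
```

```text
tcp deck [0.1415 0.0453 0.0299] F deck [ 2.12 -0.42 -0.41]
top boss 216 [0.0674 0.0397 0.0438] [0.0513 0.0228 0.0401] [0.0839 0.0556 0.046 ]
top jaw 94 [0.1149 0.0611 0.0163] [0.0731 0.0502 0.0132] [0.1303 0.0739 0.0189]
scene knob 33 [0.1524 0.0464 0.0525] [0.1501 0.0353 0.0495] [0.1543 0.0594 0.0554]
scene jaw 63 [0.1294 0.0669 0.0169] [0.1047 0.0505 0.0131] [0.1393 0.0737 0.0187]
```

View pics/c6.png

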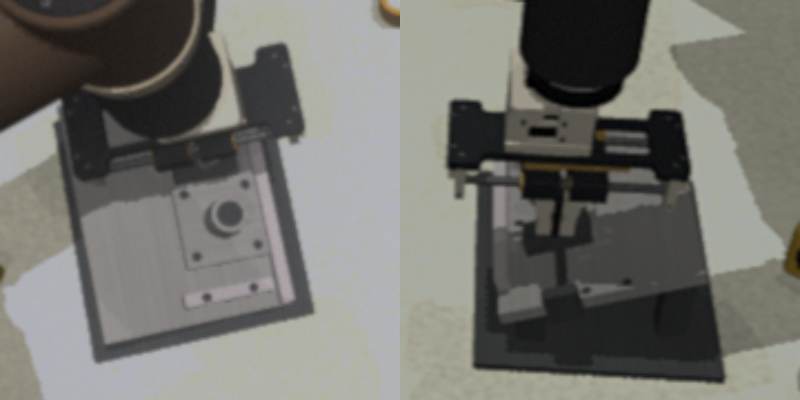

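The flange has started moving with the jaw (boss x is now 67.4 mm) and the force is low. I have about 21 mm to go, so I'll continue.

{"api": "apply_moves", "payload": {
  "motion": [
    [[-0.2,-0.04,-0.02],0],
    [[-0.39,-0.09,-0.03],0],
    [[-0.58,-0.13,-0.05],0],
    [[-0.78,-0.17,-0.07],0],
    [[-0.97,-0.22,-0.09],0],
    [[-1.17,-0.26,-0.1],0],
    [[-1.36,-0.3,-0.12],0],
    [[-1.46,-0.32,-0.13],0]
  ]
}}

```text
clock: 16.15
tool_pos: [0.5729, 0.1231, 0.0986]
orientation: [-180.0, 0.0, 102.5]
force: [2.9, -0.0, 0.4]
opening: 0.0004
```

{"api": "apply_moves", "payload": {
  "motion": [
    [[-0.05,-0.01,0],0],
    [[-0.1,-0.02,-0.01],0],
    [[-0.15,-0.03,-0.01],0],
    [[-0.2,-0.04,-0.02],0]
  ]
}}

```text
clock: 16.55
tool_pos: [0.5712, 0.1227, 0.0985]
orientation: [180.0, 0.0, 102.5]
force: [3.5, -0.7, 0.6]
opening: 0.0002
```

```bash
python3 chk.py 7
```

```text
tcp deck [0.1244 0.0454 0.0298] F deck [ 3.33 -1.28  0.81]
top boss 222 [0.0513 0.0398 0.0438] [0.0347 0.0226 0.0401] [0.0993 0.056  0.0464]
top jaw 82 [0.0983 0.0608 0.0164] [0.0903 0.0505 0.0134] [0.111  0.0739 0.0188]
scene knob 27 [0.1354 0.047  0.0523] [0.1321 0.0363 0.0496] [0.1379 0.0584 0.0546]
scene jaw 66 [0.1121 0.0675 0.0169] [0.088  0.0513 0.0133] [0.1235 0.0738 0.019 ]
```

Flange x is about 50.5 mm, so the stop is about 4 mm away. I'll approach it slowly.

{"api": "apply_moves", "payload": {
  "motion": [
    [[-0.05,-0.01,0],0],
    [[-0.1,-0.02,-0.01],0],
    [[-0.15,-0.03,-0.01],0],
    [[-0.2,-0.04,-0.02],0]
  ]
}}

```text
clock: 17.05
tool_pos: [0.5691, 0.1224, 0.0983]
orientation: [180.0, -0.0, 102.5]
force: [4.1, -0.8, 0.6]
opening: 0.0003
```

{"api": "apply_moves", "payload": {
  "motion": [
    [[-0.03,-0.01,0],0],
    [[-0.06,-0.01,0],0],
    [[-0.06,-0.01,0],0]
  ]
}}

```text
clock: 17.35
tool_pos: [0.5685, 0.1222, 0.0982]
orientation: [-180.0, 0.0, 102.5]
force: [3.2, -0.2, 0.8]
opening: 0.0001
```

{"api": "apply_moves", "payload": {
  "motion": [
    [[-0.03,-0.01,0],0],
    [[-0.06,-0.01,-0.01],0],
    [[-0.06,-0.01,-0.01],0]
  ]
}}

```text
clock: 17.65
tool_pos: [0.5679, 0.1222, 0.0982]
orientation: [180.0, -0.0, 102.5]
force: [2.4, 0.5, 0.1]
opening: 0.0002
```

{"api": "apply_moves", "payload": {
  "motion": [
    [[-0.03,-0.01,0],0],
    [[-0.05,-0.01,0],0],
    [[-0.05,-0.01,0],0]
  ]
}}

```text
clock: 17.95
tool_pos: [0.5674, 0.122, 0.0981]
orientation: [-180.0, -0.0, 102.5]
force: [2.5, -0.2, 1.0]
opening: 0.0001
```

{"api": "apply_moves", "payload": {
  "motion": [
    [[-0.03,-0.01,0],0],
    [[-0.04,-0.01,0],0],
    [[-0.04,-0.01,0],0]
  ]
}}

```text
clock: 18.25
tool_pos: [0.567, 0.122, 0.0981]
orientation: [-180.0, -0.0, 102.5]
force: [2.9, -0.1, 0.3]
opening: 0.0003
```

{"api": "apply_moves", "payload": {
  "motion": [
    [[-0.03,-0.01,0],0],
    [[-0.04,-0.01,0],0],
    [[-0.04,-0.01,0],0]
  ]
}}

```text
clock: 18.55
tool_pos: [0.5666, 0.1218, 0.0981]
orientation: [-180.0, -0.0, 102.5]
force: [3.0, -0.5, 0.1]
opening: 0.0002
```

{"api": "apply_moves", "payload": {
  "motion": [
    [[-0.03,-0.01,0],0],
    [[-0.04,-0.01,0],0],
    [[-0.04,-0.01,0],0]
  ]
}}

```text
clock: 18.85
tool_pos: [0.5662, 0.1218, 0.0981]
orientation: [-180.0, -0.0, 102.5]
force: [3.4, 0.5, -0.1]
opening: 0.0006
```

{"api": "apply_moves", "payload": {
  "motion": [
    [[-0.03,-0.01,0],0],
    [[-0.04,-0.01,-0.01],0],
    [[-0.04,-0.01,-0.01],0]
  ]
}}

```text
clock: 19.15
tool_pos: [0.5661, 0.1218, 0.0982]
orientation: [180.0, -0.0, 102.5]
force: [4.7, 0.4, -1.2]
opening: 0.0006
```

{"api": "apply_moves", "payload": {
  "motion": [
    [[-0.03,-0.01,0],0],
    [[-0.04,-0.01,0],0],
    [[-0.04,-0.01,0],0]
  ]
}}

```text
clock: 19.45
tool_pos: [0.566, 0.1218, 0.0982]
orientation: [179.9, -0.0, 102.5]
force: [4.9, -0.4, -0.3]
opening: 0.0007
```

```bash
python3 chk.py 8
```

```text
tcp deck [0.1192 0.0456 0.03  ] F deck [ 4.7  -1.63 -0.18]
top boss 218 [0.0458 0.0398 0.0438] [0.0291 0.0231 0.0403] [0.0933 0.0556 0.0463]
top jaw 73 [0.0922 0.0615 0.0162] [0.0857 0.0505 0.0136] [0.1028 0.0744 0.0188]
scene knob 27 [0.1304 0.0475 0.0524] [0.1265 0.0365 0.0497] [0.1328 0.0588 0.0548]
scene jaw 60 [0.107  0.0672 0.0168] [0.0713 0.0513 0.0131] [0.1166 0.074  0.0188]
```

In contact with the stop: the TCP has stalled, and the arm gives about 2–4 N per mm. I'll build the force up.

{"api": "apply_moves", "payload": {
  "motion": [
    [[-0.05,-0.01,0],0],
    [[-0.1,-0.02,-0.01],0],
    [[-0.1,-0.02,-0.01],0]
  ]
}}

```text
clock: 19.85
tool_pos: [0.5659, 0.122, 0.0985]
orientation: [179.8, -0.0, 102.5]
force: [7.8, 0.0, -1.6]
opening: 0.0002
```

{"api": "apply_moves", "payload": {
  "motion": [
    [[-0.05,-0.01,0],0],
    [[-0.1,-0.02,-0.01],0],
    [[-0.1,-0.02,-0.01],0]
  ]
}}

```text
clock: 20.15
tool_pos: [0.5657, 0.1221, 0.0988]
orientation: [179.7, -0.0, 102.5]
force: [10.1, 0.3, -2.5]
opening: 0.0004
```

{"api": "apply_moves", "payload": {
  "motion": [
    [[-0.05,-0.01,0],0],
    [[-0.07,-0.01,0],0],
    [[-0.07,-0.01,0],0],
    [[-0.07,-0.01,0],0],
    [[-0.07,-0.01,0],0],
    [[-0.07,-0.01,0],0],
    [[-0.07,-0.01,0],0],
    [[-0.07,-0.01,0],0]
  ]
}}

```text
clock: 20.95
tool_pos: [0.5656, 0.1223, 0.099]
orientation: [179.7, -0.0, 102.5]
force: [11.1, 1.8, -2.1]
opening: 0.0007
```

```bash
python3 chk.py 9
```

```text
tcp deck [0.119  0.0464 0.0305] F deck [10.99 -1.67 -2.67]
top boss 212 [0.0453 0.0396 0.0438] [0.0294 0.0229 0.0411] [0.0621 0.0553 0.0454]
top jaw 75 [0.0923 0.0609 0.0161] [0.0855 0.0503 0.0131] [0.1049 0.0747 0.0188]
scene knob 27 [0.1298 0.047  0.0525] [0.1254 0.0363 0.0497] [0.1313 0.0583 0.0554]
scene jaw 61 [0.1059 0.0667 0.0166] [0.0746 0.0502 0.0131] [0.1164 0.0739 0.019 ]
```

View pics/c9.png

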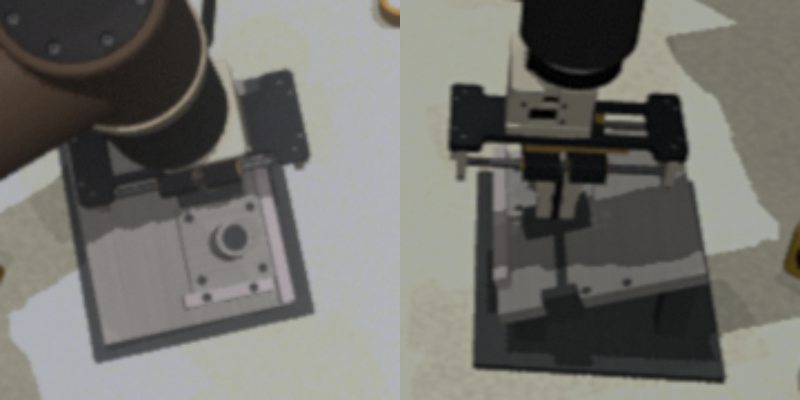

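The flange sits snug against the stop and the fence (left half, boss at (233,238)) with about 11 N on the tool, held for 0.8 s. Backing off along the deck's +x, then up.

{"api": "apply_moves", "payload": {
  "motion": [
    [[0.1,0.02,0.01],0],
    [[0.3,0.07,0.03],0],
    [[0.6,0.13,0.05],0],
    [[1,0.22,0.09],0],
    [[1.5,0.33,0.13],0],
    [[2,0.44,0.2],0],
    [[3,0.6,1.5],0],
    [[4,0.9,4],0],
    [[6,1,7],0],
    [[9,1,9],0]
  ]
}}

```text
clock: 22.05
tool_pos: [0.6534, 0.1314, 0.1905]
orientation: [179.9, -0.0, 102.5]
force: [2.1, 1.3, 0.4]
opening: 0.0004
```

{"api": "apply_moves", "payload": {
  "motion": [
    [[3,0,0],0],
    [[5,0,0],0],
    [[5,0,0],0],
    [[5,0,0],0]
  ]
}}

```text
clock: 22.45
tool_pos: [0.7025, 0.1308, 0.1868]
orientation: [-179.9, 0.0, 102.4]
force: [-0.2, -0.1, 0.1]
opening: 0.0005
```

```bash
python3 chk.py 10
python3 - <<'E'
from h import *
P=cloud('top',np.load('pics/top10.npz')['d']); f=np.load('frame.npz');O,R=f['O'],f['R']; p=(P-O)@R
m=(p[...,0]>.0)&(p[...,0]<.09)&(p[...,1]>.004)&(p[...,1]<.1)&(abs(p[...,2]-.0085)<.002)
print('rect',cv2.minAreaRect(np.float32(p[m][:,:2]*1000)))
E
```

```text
tcp deck [0.2616 0.0522 0.1089] F deck [-0.24  0.04  0.16]
top boss 221 [0.0466 0.04   0.0438] [0.0291 0.0227 0.0405] [0.0998 0.0552 0.046 ]
top knob 46 [0.1005 0.0444 0.052 ] [0.0929 0.0369 0.0496] [0.1074 0.0515 0.0533]
top jaw 168 [0.1001 0.0624 0.016 ] [0.0853 0.05   0.0131] [0.1152 0.0746 0.0189]
rect ((44.576900482177734, 41.349212646484375), (77.8924789428711, 84.94449615478516), 86.66447448730469)
```

View pics/c10.png

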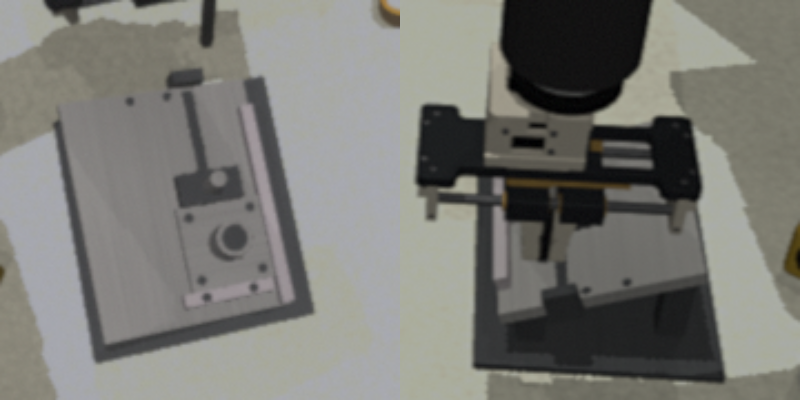

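View pics/scene10.png

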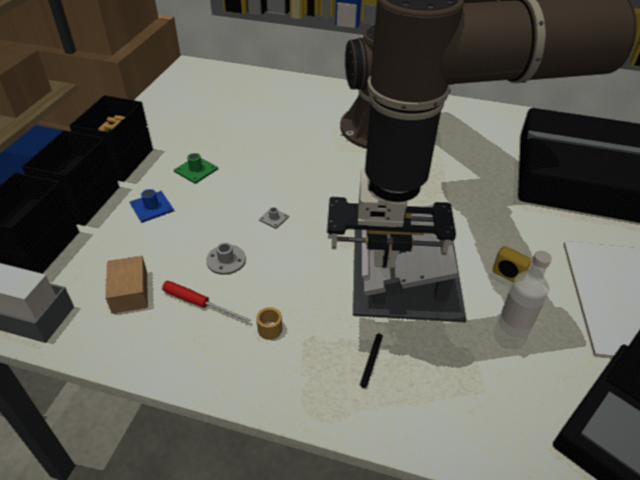

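```bash
python3 -c "
from plant import ctrl
print(ctrl.close_job())"
```

```text
the job is handed in; nothing more can be done
None
```

The flange is clamped in the corner of the jig and the job is handed in, at about 22.6 s on the robot's clock. No verdict came back.

**What I did:**
- I gripped the flange by its boss, with the jaws turned to lie along the slope's contour.
- I set its upper edge on the plate at about deck x 90, y 110 mm and pressed down lightly until it pivoted flat. The tool force reached about 13 N.
- I let go and it slid down to the fence on its own, stopping at x = 70, y = 40 mm. It looked square in the picture.
- I pushed the knob with closed fingertips until the flange met the stop. I then held about 11 N on the tool for 0.8 s, which is roughly 8.5 N on the flange after the jaw's own friction.
- I backed off along +x and lifted clear.

**Last checks after backing off:**
- **Flange position:** the centre is at deck x of about 45–46 mm and y of about 40 mm.
- **Jaw:** the knob is at x = 100.5 mm, 54–55 mm from the flange centre, so the jaw is still touching it.
- **Other things:** by eye in the scene picture the bystanders are where they started. I did not measure them.

**One check disagreed:** a rectangle fitted to the depth points came out about 3° off square and oversize (78 × 85 mm). I put that down to stray points from the stop and jaw, because the picture shows the plate lying against both the fence and the stop. I took no second measurement of squareness.

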